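Unlock and open the puzzle box

TASK

Open the wooden puzzle box: with a fingertip, flip the little red-tipped lever over past its centre so that it snaps to its other side, then push the pale sliding panel fully open by its raised ridge. Do it by pushing only: leave the box standing where it is, do not lift it, do not force the panel while it is still locked, and leave the other things on the table alone.

Things in the scene. Friction and masses are not known exactly. Their poses are not given: they have to be found in the camera images.
- puzzle_box: Dark wooden box, loose but heavy (2 to 3.2 kg, full of coins), 130 mm along x, 230 mm along y, top face 70 mm above the table. Origin: centre of its underside. x: way the lever is flipped (roughly away from the robot); y: way the panel opens (roughly to its left); z up. Guide rails 11 mm wide run along y on the top's edges at x +-54 to +-65 mm, tops 78 mm above the table.
- toggle (a joint): Polished brass toggle lever turning about the box's y axis. 0: locked, leaning 0.4 rad from upright to the box's -x. 0.8: unlocked, leaning 0.4 rad to +x. An over-centre spring holds it at either end (about 3 N at the ball starts it, falling to none when upright at 0.4); past 0.4 it snaps over by itself. Until flipped, a hidden tail locks the panel.
- toggle_ball (a point): Centre of the slippery red ball, 16 mm across, on the lever's end, 55 mm from the pivot (rod 9 mm thick; pivot at x 0, y -94, z 74 mm in the box's frame). Locked, it is at x -21, y -94, z 125 mm in the box's frame; unlocked, at x +21. Nothing stands between the lever and the panel's ridge.
- panel (a joint): Pale wooden sliding panel on the box, 106 mm along x, 112 mm along y, 8 mm thick, its upper face 78 mm above the table. Value: how far it has slid to the box's +y, in m; 0 closed, 0.075 fully open at its stop. Locked (2 mm of play) until the lever is flipped; then slides with about 1.2 N of friction and stays where it is left.
- panel_ridge (a point): Centre of the dark wooden ridge that stands on the panel and moves with it: 60 mm along the box's x, 12 mm along y, 18 mm high (78 to 96 mm above the table). Closed, it is at x 0, y 0, z 87 mm in the box's frame; push its -y face towards +y.
- remote: Bystander: grey plastic remote with rubbery buttons, 46 x 165 x 18 mm, lying loose near the box. Origin: centre of its underside.
- dish: Bystander: empty glass candy dish, 110 mm across, 45 mm high, loose. Origin: centre of its underside.
- coaster: Bystander: round blue ceramic coaster, 92 mm across, 8 mm thick, loose. Origin: centre of its underside.
- bell: Bystander: chrome desk bell, 84 mm across, 59 mm high, loose. Origin: centre of its underside.

How it is judged:
By the outcome, as a careful person would: the job done as asked, in the order asked, and still so for the second after the job is handed in, with the robot touching nothing.
It also fails if it takes over 38 s, if anything falls off the work surface, if the arm or the gripper's body presses on something with over 40 N, if the wrist force passes 120 N, or if a joint passes its speed limit or range.

ROBOT

A 6-joint arm with a two-finger parallel gripper is mounted at the origin on the work surface. World frame = base frame: x ahead of the robot, y to its left, z up, the work surface at z = 0. Lengths are in m, angles in degrees, forces in N, time in s.
With the tool pointing down it reaches from about 0.25 to 0.725 m from the base axis. Payload 9.7 kg.
Tool frame: the origin (TCP) lies at the very end of the fingers, on their centre line; the grasp point (between the pads) lies 19 mm behind it (bot.hold_point_z is the distance from the TCP to the grasp point, in m); z points along the fingers, y is the line along which they close (so a half turn about z gives the same grasp; the last joint's range is limited). The gripper opens to 85 mm and grips with 20 to 120 N. Pads are 22 mm wide; open, the fingers measure 114 mm over their backs; the gripper's body (76 mm by 85 mm) begins 54 mm behind the grasp point. The pads swing forward as they close: fully open they stand 13 mm farther back than shut.
Start: joints at [69.786, 4.979, 10.078, 95.1, 0, 90], TCP at [0.19, 0.516, 0.231] pointing down, gripper open.
Joint ranges: [-179.16, 179.16], [-48.56, 103.87], [-65.8, 70.77], [-126.05, 130.52], [-82.76, 87.17], [-180, 180]. Speed limits (degrees/s): [127.2, 127.2, 147.25, 180, 180, 180].

INTERFACE

Orientations are given as [roll, pitch, yaw] about the fixed x, y, z axes, in that order (R = Rz(yaw) Ry(pitch) Rx(roll)).
In Python, from workcell import bot gives the robot as it stands.
- The arm moves only by the tool play_rows, never from a script. Its argument "targets" is a list of rows, each an object with "grip": the closure in counts, from 0 (fully open) to 255 (shut); "linear": the shift along the world's x, y, z in cm, a list of three; "delta_rot": the turn, a rotation vector about the world's x, y, z in rad, a list of three. A call has 1 to 10 rows; each row is the pose to reach, as a shift and turn from the pose commanded when the call began; what a row does not reach only later rows make up. A row lasts 1/10 s, in which the tool goes at most 50 mm and 8.59 degrees, less where a joint would pass 70% of its speed; a pose out of reach is approached as far as the arm can. A call with a gripper value outside its range is refused whole. The fingers move at their own pace and stop on an object; "force" is the grip in N (left out, the last holds). Time passes only in rows, so rows that repeat a pose let the fingers close. It gives the time, the measured TCP pose, the force, the opening and the grip force at its end, in the units of the state.
- bot.get_obs(): the state, without advancing time (a new reading comes with each control period).
- bot.camera(name): name is "side" or "top" or "wrist"; returns a dict with "color" (420x560x3 uint8, red, green, blue), "range_z" (420x560 float32, m along the optical axis (not along the pixel's ray), 0 where there is no reading), "fov_y" (degrees; the focal length in pixels is half the picture's height over the tangent of half this angle, whatever the lens; pixels are square), "cx", "cy" (the principal point, pixels), "world_to_cam" (4x4, takes a point from world to camera coordinates). Camera axes: x right, y up, looking along -z (the intrinsics and any distortion apply to the point x, -y, -z); pixel columns grow to the right and rows downward; lengths in m; the calibration is good to about 2 mm. A picture is of the moment at which its call begins.
- bot.job_done(): hands the job in; it is judged then, once.
Trained networks look in a picture, given as the dict that the camera call returned (one of the last four; its "shot" number tells which), for a name from the list of things; names that differ only in an ending like _2 or _b are one class to them, and where a whole thing is asked for, a point or a joint stands for the part that bears it (a point fixed in the world has none). Each returns a list of dicts, best first, with "conf" (0 to 1); they miss things now and then, are a little off and sometimes report something else, mostly with a low value. They report only what shows in the picture. A call takes as long as a camera call.
- bot.search_frame(picture, target): "box" ([left, top, right, bottom] in pixels, round what is visible of it).
- bot.trace(picture, target): "pixels" (420x560 bool, what is visible of it) and "box" ([left, top, right, bottom] in pixels, round what is visible of it).
- bot.pinpoint(picture, target): "pixel" ([column, row] in pixels: a listed point, or the origin of a listed thing).
The state is a dict: "time": time; "q": joint angles; "qd": joint speeds; "joint_efforts": joint torques, N m; "ee_pos": TCP position; "tcp_rot": TCP orientation; "wrist_force": force on the tool from outside, world axes, zero at the start; "torque": the same for the moment, N m; "opening": finger opening in m; "grasp_force": force on a finger pad.
Only numpy, scipy, OpenCV 4.12 (cv2) and the standard library are available. Lean on these libraries where they do the work, as an engineer would, in place of code of your own. Each camera call takes 0.05 s, during which the arm holds its last target. There are 200 camera calls.

## Working session

There is one attempt and no reset: what is moved stays moved. The work goes in short steps, Python scripts to look and compute and a tool call to move; the robot and the scene stay as the last step left them, time stands still between calls to the robot, and variables do not carry over. Pictures are saved under pics/ and viewed, at most 10 in all, crops included, and the job is handed in when it is done.

Besides the shell and the picture viewer there is one more tool, called after ">>>" by a JSON object that holds its "op" and its "data". play_rows: Moves the arm, as the interface text tells. Its arguments: {"type":"object","properties":{"targets":{"type":"array","items":{"type":"object","properties":{"grip":{"type":"number"},"linear":{"type":"array","items":{"type":"number"}},"delta_rot":{"type":"array","items":{"type":"number"}}}}},"force":{"type":"number"}},"required":["targets"]}

```bash
mkdir -p pics
cat > h.py <<'E'
import numpy as np, cv2
from workcell import bot
def unproj(p,u,v,z=None):
    f=210/np.tan(np.radians(p["fov_y"]/2)); T=np.linalg.inv(p["world_to_cam"])
    d=np.array([(u-p["cx"])/f,-(v-p["cy"])/f,-1.0])
    o=T[:3,3]; w=T[:3,:3]@d
    if z is None: return o+w*p["range_z"][int(round(v)),int(round(u))]
    return o+w*(z-o[2])/w[2]
def cloud(p,mask):
    f=210/np.tan(np.radians(p["fov_y"]/2)); T=np.linalg.inv(p["world_to_cam"])
    v,u=np.nonzero(mask&(p["range_z"]>0)); r=p["range_z"][v,u]
    c=np.stack([(u-p["cx"])/f*r,-(v-p["cy"])/f*r,-r],1)
    return c@T[:3,:3].T+T[:3,3]
E
python3 - <<'E'
from h import *
np.set_printoptions(precision=4,suppress=True)
print(bot.get_obs())
for n in ["top","side"]:
    p=bot.camera(n); cv2.imwrite(f"pics/{n}0.png",p["color"][:,:,::-1])
    print(n,{k:v for k,v in p.items() if k not in("color","range_z")})
    for t in ["toggle_ball","panel_ridge","puzzle_box"]:
        for r in bot.pinpoint(p,t)[:2]:
            u,v=r["pixel"]; z={"toggle_ball":.125,"panel_ridge":.087,"puzzle_box":0}[t]
            print(t,r["conf"],u,v,unproj(p,u,v,z),unproj(p,u,v))
    for t in ["puzzle_box","remote","dish","coaster","bell","toggle"]:
        for r in bot.trace(p,t)[:1]:
            c=cloud(p,r["pixels"]); print(t,r["conf"],r["box"],np.percentile(c,[2,50,98],axis=0).round(3).tolist())
            if t=="puzzle_box":
                q=c[(c[:,2]>.06)&(c[:,2]<.085)]
                print(cv2.minAreaRect((q[:,:2]*1000).astype(np.float32)))
E
```

```text
{'time': 0.0, 'q': array([69.7865,  5.0105, 10.0336, 95.101 , -0.0014, 90.0014]), 'qd': array([ 0.0355,  0.0351,  0.0333,  0.0044,  0.0658, -0.0005]), 'joint_efforts': array([ -0.0011, -52.0386,  46.4807,   0.016 ,  -0.0001,   0.    ]), 'ee_pos': array([0.19  , 0.5159, 0.2306]), 'tcp_rot': array([-179.9221,    0.0014,  159.7851]), 'wrist_force': array([-0.3067, -0.6882, -0.7035]), 'torque': array([-0.013 ,  0.0215,  0.0072]), 'grasp_force': 0.0, 'opening': 0.08514865027510594}
top {'fov_y': 45.34083545619327, 'cx': 277.1037689426697, 'cy': 213.40475196011295, 'world_to_cam': array([[ 0.0035, -0.9997, -0.0242,  0.0474],
       [ 0.9867, -0.0004,  0.1627, -0.5944],
       [-0.1627, -0.0245,  0.9864, -1.0844],
       [ 0.    ,  0.    ,  0.    ,  1.    ]]), 'shot': 1}
toggle_ball 0.59 385.0 223.8 [ 0.5598 -0.1786  0.125 ] [ 0.5588 -0.1772  0.1321]
panel_ridge 0.69 335.8 232.9 [ 0.5454 -0.0795  0.087 ] [ 0.5441 -0.0786  0.0976]
puzzle_box 0.75 334.3 239.8 [ 0.5402 -0.0839  0.    ] [ 0.5311 -0.0766  0.0815]
puzzle_box 0.94 [275.2, 188.9, 397.6, 280.1] [[0.46, -0.19, 0.067], [0.54, -0.079, 
[... 1187 characters left out ...]
544, -0.112, 0.074], [0.628, 0.026, 0.094]]
((540.0147705078125, -82.68777465820312), (130.5883331298828, 232.16485595703125), 20.80440902709961)
remote 0.81 [323.8, 246.1, 397.7, 328.8] [[0.67, -0.193, 0.006], [0.714, -0.124, 0.016], [0.756, -0.044, 0.02]]
dish 0.8 [137.6, 231.2, 193.5, 285.0] [[0.311, -0.091, 0.002], [0.354, -0.029, 0.02], [0.408, 0.008, 0.045]]
coaster 0.77 [183.9, 334.1, 241.6, 392.1] [[0.4, -0.271, 0.004], [0.441, -0.232, 0.007], [0.482, -0.19, 0.009]]
bell 0.64 [288.8, 190.7, 333.6, 230.5] [[0.606, 0.022, 0.002], [0.64, 0.045, 0.029], [0.679, 0.082, 0.057]]
toggle 0.55 [269.2, 294.3, 288.8, 306.9] [[0.547, -0.186, 0.076], [0.558, -0.178, 0.125], [0.575, -0.171, 0.131]]
```

View pics/top0.png

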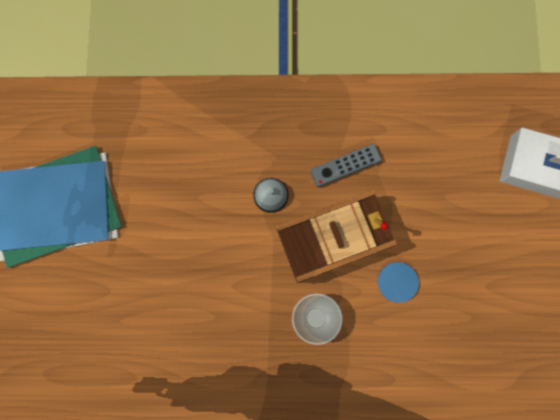

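View pics/side0.png

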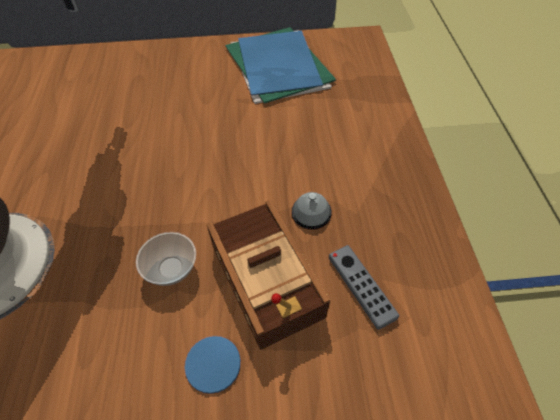

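Top view: box centre near (338,235), red ball (384,226), ridge (337,234). Side view agrees: ball (277,298), ridge (264,256). The fits put the box at about (0.541, -0.082) with 20.9° yaw, and the lever is locked. Moving to the -x side of the lever.

>>> {"op": "play_rows", "data": {"targets": [{"grip":255,"linear":[31.5,-71.3,-3],"delta_rot":[0,0,-0.853]},{"grip":255,"linear":[31.5,-71.3,-3],"delta_rot":[0,0,-0.853]},{"grip":255,"linear":[31.5,-71.3,-3],"delta_rot":[0,0,-0.853]},{"grip":255,"linear":[31.5,-71.3,-3],"delta_rot":[0,0,-0.853]},{"grip":255,"linear":[31.5,-71.3,-3],"delta_rot":[0,0,-0.853]},{"grip":255,"linear":[31.5,-71.3,-3],"delta_rot":[0,0,-0.853]},{"grip":255,"linear":[31.5,-71.3,-3],"delta_rot":[0,0,-0.853]},{"grip":255,"linear":[31.5,-71.3,-3],"delta_rot":[0,0,-0.853]},{"grip":255,"linear":[31.5,-71.3,-3],"delta_rot":[0,0,-0.853]},{"grip":255,"linear":[31.5,-71.3,-3],"delta_rot":[0,0,-0.853]}]}}

```text
time: 2.0
ee_pos: [0.3923, 0.0571, 0.2123]
tcp_rot: [179.9, 0.0, 110.9]
wrist_force: [1.5, 0.8, -0.4]
opening: -0.0001
grasp_force: 0.0
```

>>> {"op": "play_rows", "data": {"targets": [{"grip":255,"linear":[11.3,-25.4,-1.2],"delta_rot":[0,0,0]},{"grip":255,"linear":[11.3,-25.4,-1.2],"delta_rot":[0,0,0]},{"grip":255,"linear":[11.3,-25.4,-1.2],"delta_rot":[0,0,0]},{"grip":255,"linear":[11.3,-25.4,-1.2],"delta_rot":[0,0,0]},{"grip":255,"linear":[11.3,-25.4,-1.2],"delta_rot":[0,0,0]},{"grip":255,"linear":[11.3,-25.4,-1.2],"delta_rot":[0,0,0]},{"grip":255,"linear":[11.3,-25.4,-1.2],"delta_rot":[0,0,0]},{"grip":255,"linear":[11.3,-25.4,-1.2],"delta_rot":[0,0,0]}]}}

```text
time: 2.8
ee_pos: [0.5047, -0.1952, 0.1997]
tcp_rot: [-180.0, -0.1, 110.8]
wrist_force: [-1.0, 0.8, 0.1]
opening: 0.0002
grasp_force: 0.0
```

Run:
```python
from h import *
np.set_printoptions(precision=4,suppress=True)
o=bot.get_obs(); print(o["time"],o["ee_pos"],o["tcp_rot"],o["wrist_force"])
for n in ["top","side","wrist"]:
    p=bot.camera(n); cv2.imwrite(f"pics/{n}1.png",p["color"][:,:,::-1])
    for t,z in [("toggle_ball",.125),("panel_ridge",.087)]:
        for r in bot.pinpoint(p,t)[:1]: print(n,t,r["conf"],r["pixel"],unproj(p,*r["pixel"],z))
```

```text
2.8 [ 0.5047 -0.1952  0.1997] [-179.9603   -0.052   110.8386] [-0.9629  0.7503  0.0808]
top toggle_ball 0.38 [383.6, 226.5] [ 0.5541 -0.1755  0.125 ]
top panel_ridge 0.9 [335.5, 234.4] [ 0.5422 -0.0788  0.087 ]
side toggle_ball 0.42 [276.5, 297.1] [ 0.5552 -0.1774  0.125 ]
side panel_ridge 0.76 [264.7, 255.1] [ 0.5422 -0.0808  0.087 ]
wrist toggle_ball 0.63 [353.9, 224.5] [ 0.5529 -0.1788  0.125 ]
wrist panel_ridge 0.68 [388.8, 85.2] [ 0.5451 -0.0846  0.087 ]
```

>>> {"op": "play_rows", "data": {"targets": [{"grip":255,"linear":[0,0,-3],"delta_rot":[0,0,0]},{"grip":255,"linear":[0,0,-6],"delta_rot":[0,0,0]},{"grip":255,"linear":[0,0,-8.6],"delta_rot":[0,0,0]},{"grip":255,"linear":[0,0,-8.6],"delta_rot":[0,0,0]},{"grip":255,"linear":[0.9,0.35,-8.6],"delta_rot":[0,0,0]},{"grip":255,"linear":[1.9,0.7,-8.6],"delta_rot":[0,0,0]},{"grip":255,"linear":[2.4,0.9,-8.6],"delta_rot":[0,0,0]},{"grip":255,"linear":[2.8,1.05,-8.6],"delta_rot":[0,0,0]},{"grip":255,"linear":[3.2,1.2,-8.6],"delta_rot":[0,0,0]},{"grip":255,"linear":[3.6,1.35,-8.6],"delta_rot":[0,0,0]}]}}

```text
time: 4.25
ee_pos: [0.541, -0.1815, 0.1144]
tcp_rot: [-180.0, 0.0, 110.9]
wrist_force: [-3.0, -1.4, 0.8]
opening: 0.0001
grasp_force: 1.6
```

>>> {"op": "play_rows", "data": {"targets": [{"grip":255,"linear":[0.4,0.15,0],"delta_rot":[0,0,0]},{"grip":255,"linear":[0.8,0.3,0],"delta_rot":[0,0,0]},{"grip":255,"linear":[1.2,0.45,0],"delta_rot":[0,0,0]},{"grip":255,"linear":[1.6,0.6,0],"delta_rot":[0,0,0]},{"grip":255,"linear":[1.8,0.7,0],"delta_rot":[0,0,0]},{"grip":255,"linear":[1.8,0.7,0],"delta_rot":[0,0,0]}]}}

```text
time: 4.85
ee_pos: [0.5593, -0.1742, 0.1139]
tcp_rot: [180.0, -0.0, 110.9]
wrist_force: [0.1, 0.7, -0.3]
opening: 0.0002
grasp_force: 0.0
```

Run:
```python
from h import *
np.set_printoptions(precision=4,suppress=True)
o=bot.get_obs(); print(o["time"],o["ee_pos"],o["tcp_rot"],o["wrist_force"])
for n in ["top","side"]:
    p=bot.camera(n); cv2.imwrite(f"pics/{n}2.png",p["color"][:,:,::-1])
    if n=="side": cv2.imwrite("pics/s2c.png",cv2.resize(p["color"][180:360,180:420,::-1],None,fx=3,fy=3))
    for t,z in [("toggle_ball",.125),("panel_ridge",.087)]:
        for r in bot.pinpoint(p,t)[:1]: print(n,t,r["conf"],r["pixel"],unproj(p,*r["pixel"],z))
```

```text
4.85 [ 0.5593 -0.1742  0.1139] [179.9952  -0.0057 110.9302] [ 0.1205  0.6558 -0.2942]
top toggle_ball 0.54 [378.1, 206.5] [ 0.5964 -0.1653  0.125 ]
top panel_ridge 0.95 [335.4, 233.9] [ 0.5433 -0.0786  0.087 ]
side toggle_ball 0.59 [302.2, 284.9] [ 0.5962 -0.1612  0.125 ]
```

View pics/s2c.png

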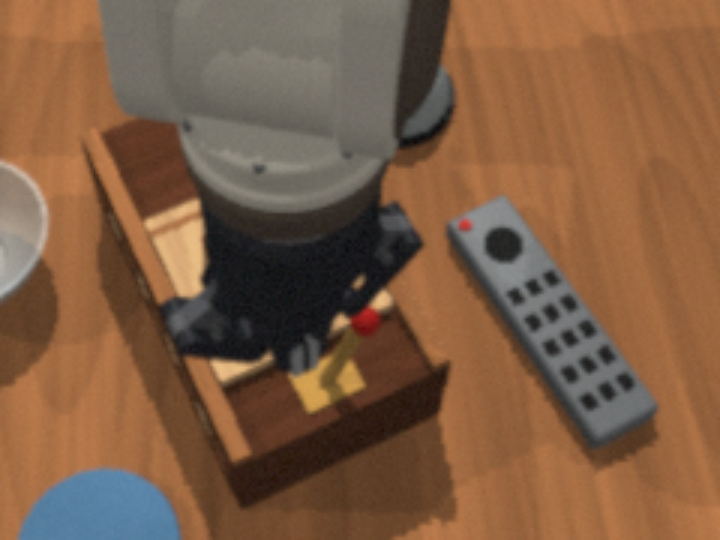

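The side crop shows the ball at crop (366,320), with the lever leaning to the far side, so it has snapped over. Now to the ridge.

>>> {"op": "play_rows", "data": {"targets": [{"grip":255,"linear":[-0.5,-0.2,3],"delta_rot":[0,0,0]},{"grip":255,"linear":[-0.5,-0.2,6],"delta_rot":[0,0,0]},{"grip":255,"linear":[-0.4,2.5,6],"delta_rot":[0,0,0]},{"grip":255,"linear":[-0.3,5.6,6],"delta_rot":[0,0,0]},{"grip":255,"linear":[-0.3,5.6,6],"delta_rot":[0,0,0]},{"grip":255,"linear":[-0.3,5.6,6],"delta_rot":[0,0,0]},{"grip":255,"linear":[-0.3,5.6,3],"delta_rot":[0,0,0]},{"grip":255,"linear":[-0.3,5.6,0],"delta_rot":[0,0,0]},{"grip":255,"linear":[-0.3,5.6,-1.5],"delta_rot":[0,0,0]},{"grip":255,"linear":[-0.3,5.6,-2.7],"delta_rot":[0,0,0]}]}}

```text
time: 6.15
ee_pos: [0.5555, -0.119, 0.0859]
tcp_rot: [-179.9, -0.0, 110.9]
wrist_force: [-1.1, 0.4, 1.0]
opening: 0.0002
grasp_force: 0.0
```

>>> {"op": "play_rows", "data": {"targets": [{"grip":255,"linear":[0,0,0],"delta_rot":[0,0,0]},{"grip":255,"linear":[-0.2,0.5,0],"delta_rot":[0,0,0]},{"grip":255,"linear":[-0.4,1,0],"delta_rot":[0,0,0]},{"grip":255,"linear":[-0.6,1.5,0],"delta_rot":[0,0,0]},{"grip":255,"linear":[-0.8,2,0],"delta_rot":[0,0,0]},{"grip":255,"linear":[-1,2.5,0],"delta_rot":[0,0,0]},{"grip":255,"linear":[-1.15,3,0],"delta_rot":[0,0,0]},{"grip":255,"linear":[-1.15,3,0],"delta_rot":[0,0,0]}]}}

```text
time: 6.95
ee_pos: [0.5443, -0.0877, 0.0872]
tcp_rot: [180.0, -0.0, 110.9]
wrist_force: [0.0, 0.1, -0.4]
opening: 0.0
grasp_force: 0.0
```

Run:
```python
from h import *
np.set_printoptions(precision=4,suppress=True)
o=bot.get_obs(); print(o["time"],o["ee_pos"],o["tcp_rot"],o["wrist_force"])
for n in ["top","side"]:
    p=bot.camera(n); cv2.imwrite(f"pics/{n}3.png",p["color"][:,:,::-1])
    if n=="side": cv2.imwrite("pics/s3c.png",cv2.resize(p["color"][180:360,180:420,::-1],None,fx=3,fy=3))
    for t,z in [("toggle_ball",.125),("panel_ridge",.087)]:
        for r in bot.pinpoint(p,t)[:1]: print(n,t,r["conf"],r["pixel"],unproj(p,*r["pixel"],z))
```

```text
6.95 [ 0.5443 -0.0877  0.0872] [179.9945  -0.0076 110.9498] [ 0.0001  0.1239 -0.4243]
top panel_ridge 0.88 [333.2, 235.3] [ 0.5402 -0.0739  0.087 ]
side toggle_ball 0.58 [301.7, 284.0] [ 0.5957 -0.1596  0.125 ]
side panel_ridge 0.93 [262.1, 252.1] [ 0.5381 -0.0745  0.087 ]
```

View pics/s3c.png

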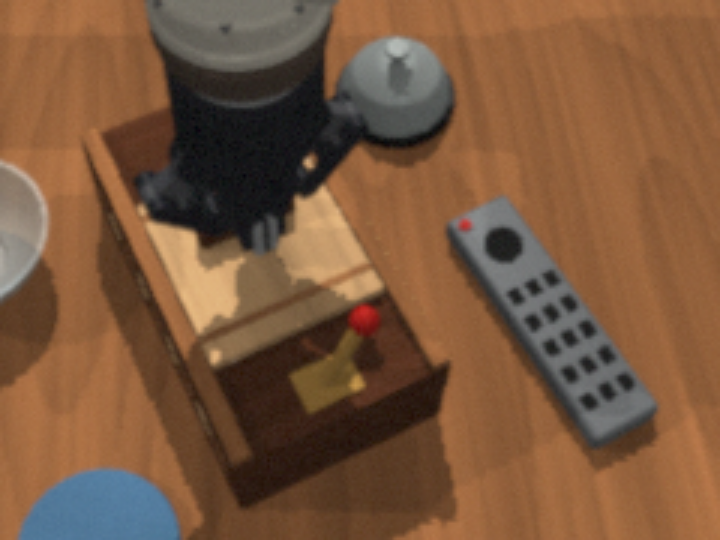

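The crop shows the lever still over and the finger (265,230) against the ridge, with the panel starting to slide. The box hasn't moved. Continuing.

>>> {"op": "play_rows", "data": {"targets": [{"grip":255,"linear":[-0.2,0.6,0],"delta_rot":[0,0,0]},{"grip":255,"linear":[-0.45,1.2,0],"delta_rot":[0,0,0]},{"grip":255,"linear":[-0.7,1.8,0],"delta_rot":[0,0,0]},{"grip":255,"linear":[-0.9,2.4,0],"delta_rot":[0,0,0]},{"grip":255,"linear":[-1.15,3,0],"delta_rot":[0,0,0]},{"grip":255,"linear":[-1.4,3.6,0],"delta_rot":[0,0,0]},{"grip":255,"linear":[-1.6,4.2,0],"delta_rot":[0,0,0]},{"grip":255,"linear":[-1.8,4.7,0],"delta_rot":[0,0,0]},{"grip":255,"linear":[-1.95,5.1,0],"delta_rot":[0,0,0]},{"grip":255,"linear":[-1.95,5.1,0],"delta_rot":[0,0,0]}]}}

```text
time: 8.25
ee_pos: [0.5247, -0.0368, 0.0871]
tcp_rot: [180.0, -0.0, 110.9]
wrist_force: [-0.3, 0.4, -0.6]
opening: -0.0002
grasp_force: 0.0
```

```bash
cat > m.py <<'E'
from h import *
np.set_printoptions(precision=4,suppress=True)
o=bot.get_obs(); print(o["time"],o["ee_pos"],o["wrist_force"])
ey=np.array([-.357,.934]); c0={"top":(.5433,-.0788),"side":(.5410,-.0800)}
for n in ["top","side"]:
    p=bot.camera(n)
    for r in bot.pinpoint(p,"panel_ridge")[:1]:
        w=unproj(p,*r["pixel"],.087); print(n,r["conf"],w,"slid",(w[:2]-c0[n])@ey,"tcp gap",(w[:2]-o["ee_pos"][:2])@ey)
    for t in ["puzzle_box","panel"]:
        for r in bot.trace(p,t)[:1]:
            c=cloud(p,r["pixels"]); q=c[(c[:,2]>.06)&(c[:,2]<.085)]
            print(t,r["conf"],cv2.minAreaRect((q[:,:2]*1000).astype(np.float32)))
    cv2.imwrite(f"pics/{n}_m.png",cv2.resize(p["color"][180:360,180:420,::-1],None,fx=3,fy=3))
E
python3 m.py
```

```text
8.25 [ 0.5247 -0.0368  0.0871] [-0.2585  0.4122 -0.5988]
top 0.24 [0.6358 0.0609 0.087 ] slid 0.09750038344353959 tcp gap 0.051647483646483035
puzzle_box 0.85 ((539.2232055664062, -81.23019409179688), (83.66232299804688, 252.16822814941406), 6.395787715911865)
panel 0.49 ((535.2611083984375, 22.223054885864258), (43.329315185546875, 12.894426345825195), 19.842750549316406)
side 0.83 [ 0.516  -0.0215  0.087 ] slid 0.06354951810323388 tcp gap 0.01739691830617733
puzzle_box 0.71 ((540.1688232421875, -83.46519470214844), (130.45513916015625, 230.6439208984375), 20.850101470947266)
panel 0.68 ((523.6248168945312, -39.74432373046875), (107.33529663085938, 108.74845886230469), 19.623273849487305)
```

>>> {"op": "play_rows", "data": {"targets": [{"grip":255,"linear":[-0.11,0.28,0],"delta_rot":[0,0,0]},{"grip":255,"linear":[-0.22,0.56,0],"delta_rot":[0,0,0]},{"grip":255,"linear":[-0.32,0.84,0],"delta_rot":[0,0,0]},{"grip":255,"linear":[-0.32,0.84,0],"delta_rot":[0,0,0]}]}}

```text
time: 9.05
ee_pos: [0.5215, -0.0286, 0.0871]
tcp_rot: [-180.0, -0.0, 110.9]
wrist_force: [-0.3, -0.5, 0.8]
opening: 0.0001
grasp_force: 0.0
```

>>> {"op": "play_rows", "data": {"targets": [{"grip":255,"linear":[-0.04,0.09,0],"delta_rot":[0,0,0]},{"grip":255,"linear":[-0.04,0.09,0],"delta_rot":[0,0,0]}]}}

```text
time: 9.25
ee_pos: [0.5213, -0.0279, 0.0871]
tcp_rot: [180.0, -0.0, 110.9]
wrist_force: [0.8, -0.4, 0.5]
opening: 0.0
grasp_force: 0.0
```

>>> {"op": "play_rows", "data": {"targets": [{"grip":255,"linear":[-0.04,0.09,0],"delta_rot":[0,0,0]},{"grip":255,"linear":[-0.04,0.09,0],"delta_rot":[0,0,0]}]}}

```text
time: 9.45
ee_pos: [0.5211, -0.0275, 0.0871]
tcp_rot: [180.0, 0.0, 110.9]
wrist_force: [0.5, -3.5, -1.2]
opening: 0.0003
grasp_force: 1.8
```

```bash
python3 m.py
```

```text
9.45 [ 0.5211 -0.0275  0.0871] [ 0.5356 -3.4947 -1.1714]
puzzle_box 0.59 ((540.7181396484375, -81.6375732421875), (126.21961975097656, 230.61679077148438), 20.53986358642578)
panel 0.49 ((541.1116333007812, -81.77339172363281), (128.12527465820312, 230.3680419921875), 21.114761352539062)
side 0.93 [ 0.5116 -0.0115  0.087 ] slid 0.07451426064680537 tcp gap 0.01838247287890659
puzzle_box 0.81 ((539.9873046875, -83.00071716308594), (130.3236541748047, 231.93069458007812), 20.837923049926758)
panel 0.83 ((519.9020385742188, -29.907608032226562), (109.6961669921875, 109.82125854492188), 20.491634368896484)
```

>>> {"op": "play_rows", "data": {"targets": [{"grip":255,"linear":[-0.02,0.05,0],"delta_rot":[0,0,0]},{"grip":255,"linear":[-0.02,0.05,0],"delta_rot":[0,0,0]}]}}

```text
time: 10.05
ee_pos: [0.5211, -0.0274, 0.0871]
tcp_rot: [180.0, 0.1, 110.9]
wrist_force: [3.3, -7.3, -1.2]
opening: -0.0
grasp_force: 4.1
```

Force rises to 8 N with no motion, so the panel is at its stop. Backing off and rising clear.

>>> {"op": "play_rows", "data": {"targets": [{"grip":255,"linear":[0.2,-0.5,0],"delta_rot":[0,0,0]},{"grip":255,"linear":[0.4,-1.2,0],"delta_rot":[0,0,0]},{"grip":255,"linear":[0.4,-1.2,3],"delta_rot":[0,0,0]},{"grip":255,"linear":[0.4,-1.2,7],"delta_rot":[0,0,0]},{"grip":255,"linear":[0.4,-1.2,12],"delta_rot":[0,0,0]},{"grip":255,"linear":[-5,4,15],"delta_rot":[0,0,0]},{"grip":255,"linear":[-10,9,15],"delta_rot":[0,0,0]},{"grip":255,"linear":[-15,14,15],"delta_rot":[0,0,0]},{"grip":255,"linear":[-15,18,15],"delta_rot":[0,0,0]},{"grip":255,"linear":[-15,18,15],"delta_rot":[0,0,0]}]}}

```text
time: 11.05
ee_pos: [0.3707, 0.152, 0.2374]
tcp_rot: [179.9, -0.0, 110.9]
wrist_force: [0.6, 0.5, 0.6]
opening: 0.0001
grasp_force: 0.0
```

```bash
python3 m.py
```

```text
11.05 [0.3707 0.152  0.2374] [0.5585 0.4787 0.6045]
top 0.96 [ 0.5129 -0.014   0.087 ] slid 0.07136152217771542 tcp gap -0.20583517493358688
puzzle_box 0.86 ((542.2781982421875, -81.07632446289062), (130.42657470703125, 230.06344604492188), 20.897253036499023)
panel 0.7 ((520.964599609375, -26.0465087890625), (106.02519989013672, 112.01858520507812), 20.820308685302734)
side 0.91 [ 0.5105 -0.0151  0.087 ] slid 0.07151084221362174 tcp gap -0.20598555489768058
puzzle_box 0.77 ((540.0482788085938, -83.07469177246094), (130.47271728515625, 231.7567901611328), 20.767322540283203)
panel 0.7 ((519.1363525390625, -27.831817626953125), (109.1769027709961, 113.61675262451172), 20.73454475402832)
```

View pics/side_m.png

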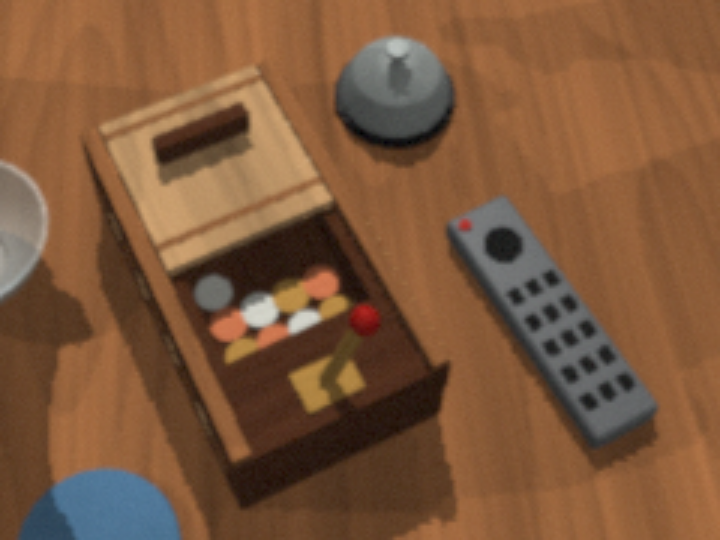

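The crop shows the panel flush with the box's far end and the ridge at (200,135), with the coins exposed. The lever is over at (365,320), and the box and bystanders haven't moved. The final fingertip position (58 mm plus 17 mm contact offset) gives about 75 mm of opening.

```bash
python3 -c "
from workcell import bot
print(bot.job_done())"
```

```text
the job is handed in; nothing more can be done
None
```

The puzzle box is open and the job is handed in: the lever snapped over first, then the panel was pushed to its stop (about 75 mm), with the box and the other things left where they were, at about 11 s on the robot's clock.

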